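# Pulse the scatter grinder

## Task

Give the little scatter grinder a pulse: swing its hinged lid down shut, then drop the loose bayonet cap into the throat of the lid, lugs through the entry notches and fully home. Turn the cap clockwise to the pulse mark half way to the lock (about 45 degrees) against its return spring, never into the lock catch, and finish with the gripper still holding it there, without shoving the other things on the table about.

Things in the scene. Friction and masses are not known exactly. Their poses are not given: they have to be found in the camera images.
- grinder: Scatter grinder: squat round grey motor base, 144 mm across and 66 mm high to the rim of its open bowl, fixed to the table. Origin on its axis at table height, z up. Its x axis points from the front (thumb tab side, towards the robot) to the hinge at the back.
- grinder_lid (a joint): Hinge of the black round lid (145 mm across, plate 11 mm thick, in the middle a grey collar 69 mm across, its top 16 mm above the lid's underside), rad: 0 = shut, grows as the front of the lid rises; starts at 1.0 to 1.35. Stiff (0.35 Nm friction): the lid stays where it is left and goes down when pushed with 2 to 5 N on its upper face near the tab.
- lid_hinge (a point): Point on the lid's hinge axis, fixed on the grinder: 82 mm behind the grinder's axis, 66 mm above the table. The hinge axis is the grinder's y axis. The lid's underside lies in the plane through this point.
- lid_tab (a point): Upper face of the lid's front thumb tab (34 mm wide, 9 mm thick), 167 mm from the hinge axis and 10 mm above the lid's underside; axes those of the lid. The tab's front edge lies 172 mm from the hinge axis.
- throat (a point): Centre of the round bayonet throat in the lid, in the plane of the collar's top; moves with the lid. Shut: on the grinder's axis, 82 mm above the table, z up. The throat is 44 mm across; two entry notches, 15 mm wide (19 degrees either side) and reaching 30 mm from the axis, lie along this point's +x and -x, each with a straight white radial rib outside it on the lid.
- run_ring (a joint): Spring-returned run ring inside the collar, rad: 0 at rest, grows as the lugs push it clockwise (from above). Cap home: reads the bar's clockwise angle from the notches less about 0.13 free play; 0.67 at the pips. The spring resists with 0.035 to 0.11 Nm and turns a released cap back. From 1.03 the lugs press on the sprung lock catches, which yield at about 0.4 Nm; past 1.45 the cap stays locked.
- cap: Loose grey bayonet cap, 70 g, standing on its plug. Origin: centre of underside, z up. Plug 39 mm across, its lowest 6 mm tapering to 30; at its foot two lugs 8 mm wide, 5 mm high, reaching 27 mm from the axis along the cap's +x and -x; flange 65 mm across from 12 to 17.5 mm height; above it a grip bar 50 mm long along x (in line with the lugs), 14 mm thick, up to 47 mm. Half a turn is the same.
- cap_shoulder (a point): Centre of the underside of the cap's flange, 12 mm above the cap's origin; meets the throat point when the cap is home.
- cap_bar (a point): Middle of the cap's grip bar, 38 mm above the cap's origin: where to hold it, fingers closing along the cap's y.
- jar_turf: Bystander: plastic jar of green scatter with black lid, 64 mm across, 82 mm tall; origin at the centre of its underside.
- sanding_block: Bystander: cork sanding block 35 x 64 x 22 mm; origin at the centre of its underside.
- paint_pot_0: Bystander: small paint pot, 31 mm across, 42 mm tall; origin at the centre of its underside.
- coal_wagon: Bystander: model coal wagon 19 x 73 x 24 mm; origin at the centre of its underside.
- tree_loose_b: Bystander: model fir tree, 45 mm wide, 61 mm tall; origin at the centre of its underside.
- pulse_mark (a point): One of the two round white pips on the lid, 47 mm from the throat's axis, half way to the lock: 46 degrees clockwise (seen from above) of the -x notch; the other pip is half a turn from it. The cap's bar points at the pips when the cap is at the pulse place. White crossbars 95 degrees clockwise of the notches mark the lock.
There are look-alikes about, which are no part of the job. Leave any brown look-alike of the cap alone.

How it is judged:
On the way, in this order (a step that is already met when the one before it is completed fails the run):
1. the lid is shut, the cap not yet in the throat (value of joint grinder_lid below 0.03 rad and distance between cap_shoulder and throat above 0.05 m), for 0.2 s.
2. the cap is home in the throat of the shut lid, not yet turned (value of joint grinder_lid below 0.03 rad and horizontal distance between cap_shoulder and throat below 0.004 m and z of cap_shoulder in the frame of throat below 0.003 m and value of joint run_ring below 0.3 rad), for 0.1 s.
At the end, for the whole second after the job is handed in: The lid is shut (within 0.03 rad), the cap sits home in the throat (within 4 mm sideways, flange within 3 mm of the collar, upright), turned half way so that the run ring reads 0.46 to 0.88 rad (within about 12 degrees of the pip), at rest and still held by the fingers (value of joint grinder_lid below 0.03 rad and horizontal distance between cap_shoulder and throat below 0.004 m and z of cap_shoulder in the frame of throat below 0.003 m and angle between cap's own z axis and vertical below 0.08 rad and value of joint run_ring between 0.46 and 0.88 rad and angle between the x axis of cap and the x axis of grinder, either way round above 0.5 rad and angular speed of cap below 0.3 rad/s and contact force between the fingers and cap above 2 N); the arm keeps its last pose, push and grip.
It fails at once if the cap is forced into the lock catch (run ring beyond 1.08 rad) (value of joint run_ring above 1.08 rad).
It fails at once if a bystander is shoved more than 3 cm (distance of any of jar_turf, sanding_block, paint_pot_0, coal_wagon, tree_loose_b from where it was at the start of the episode above 0.03 m).
It also fails if it takes over 56 s, if anything falls off the work surface, if the arm or the gripper's body presses on something with over 40 N, if the wrist force passes 120 N, or if a joint passes its speed limit or range.

## Robot

A 6-joint arm with a two-finger parallel gripper is mounted at the origin on a cart in front of the work surface, level with it; the furniture and walls round the work are solid. World frame = base frame: x ahead of the robot, y to its left, z up, the work surface at z = 0. Lengths are in m, angles in rad, forces in N, time in s.
With the tool pointing down it reaches from about 0.3 to 0.875 m from the base axis. Payload 4.2 kg.
Tool frame: the origin (TCP) lies midway between the tips of the shut fingers; the grasp point (between the pads) lies 19 mm behind it; z points along the fingers, y is the line along which they close (so a half turn about z gives the same grasp; the last joint's range is limited). The gripper opens to 85 mm and grips with 20 to 120 N. Pads are 22 mm wide; open, the fingers measure 114 mm over their backs; the gripper's body (76 mm by 85 mm) begins 54 mm behind the grasp point. The pads swing forward as they close: fully open they stand 13 mm farther back than shut.
Start: joints at [-1.366, 0.32, 1.565, -0, 1.257, -0.02], TCP at [0.128, -0.561, 0.197] pointing down, gripper open.
Joint ranges: [-3.11, 3.11], [-0.84, 2.01], [0.21, 2.61], [-1.34, 4.49], [0.05, 2.63], [-2.56, 2.56]. Speed limits (rad/s): [2.57, 2.57, 3.14, 3.14, 3.14, 3.14].

## Interface

Orientations are given as a unit quaternion [w, x, y, z].
In Python, from workcell import env gives the robot as it stands. The module is installed in compiled form; this text tells all that it offers.
- The arm moves only by the tool carry_out, never from a script. Its arguments are lists of equal length, an entry for each row: "travel": the shift along the tool's x, y, z each as a share of 0.1 m, from -1 to 1, a list of three; "rotation": the turn, a rotation vector about the tool's x, y, z each as a share of pi/2 rad, from -1 to 1, a list of three; "gripper": the closure, from -1 (fully open) to 1 (shut). A call has 1 to 12 rows; each row shifts and turns the commanded pose from where the row before left it, along the tool's axes as they then stand; what a row does not reach is not made up. A row lasts 1/12 s, in which the tool goes at most 41.7 mm and 7.16 degrees, less where a joint would pass 70% of its speed; a pose out of reach is approached as far as the arm can. A call with a number of a shift or a turn outside -1 to 1 is refused whole. A call with a gripper value outside its range is refused whole. The fingers move at their own pace and stop on an object; "newtons" is the grip in N (left out, the last holds). Time passes only in rows, so rows that do not move let the fingers close. It gives the time, the measured TCP pose, the force, the opening and the grip force at its end, in the units of the state.
- env.get_state(): the state, without advancing time (a new reading comes with each control period).
- env.read_camera(name): name is "scene" or "top" or "wrist"; returns a dict with "frame" (400x640x3 uint8, blue, green, red), "range_z" (400x640 float32, m along the optical axis (not along the pixel's ray), 0 where there is no reading), "camera_matrix" (3x3 intrinsics, pixels), "extrinsics" (4x4, takes a point from world to camera coordinates). Camera axes: x right, y up, looking along -z (the intrinsics and any distortion apply to the point x, -y, -z); pixel columns grow to the right and rows downward; lengths in m; the calibration is good to about 2 mm. A picture is of the moment at which its call begins.
- env.job_done(): hands the job in; it is judged then, once.
The state is a dict: "time_s": time; "qpos": joint angles; "qd": joint speeds; "tau": joint torques, N m; "eef_pos": TCP position; "ee_rot": TCP orientation; "wrist_force": force on the tool from outside, world axes, zero at the start; "ft_torque": the same for the moment, N m; "finger_gap": finger opening in m; "gripper_force": force on a finger pad.
Only numpy, scipy, OpenCV 4.12 (cv2) and the standard library are available. Lean on these libraries where they do the work, as an engineer would, in place of code of your own. Each camera call takes 0.05 s, during which the arm holds its last target. There are 200 camera calls.

## Working session

There is one attempt and no reset: what is moved stays moved. The work goes in short steps, Python scripts to look and compute and a tool call to move; the robot and the scene stay as the last step left them, time stands still between calls to the robot, and variables do not carry over. Pictures are saved under pics/ and viewed, at most 11 in all, crops included, and the job is handed in when it is done.

Besides the shell and the picture viewer there is one more tool, called after "Call:" as a command line: name --argument value ..., lists and objects as JSON in quotes. carry_out: Moves the arm, as the interface text tells. Shift numbers are shares of 0.1 m and turn numbers shares of pi/2 rad, none past 1 either way. Its arguments: {"type":"object","properties":{"travel":{"type":"array"},"rotation":{"type":"array"},"gripper":{"type":"array"},"newtons":{"type":"number"}},"required":["travel","rotation","gripper"]}

```bash
mkdir -p pics; cat > h.py <<'E'
import numpy as np, cv2
from workcell import env
def cam(n):
    r=env.read_camera(n); return r
def world(r,u,v,z=None):
    K=np.array(r["camera_matrix"]);E=np.array(r["extrinsics"])
    d=np.array([(u-K[0,2])/K[0,0],-(v-K[1,2])/K[1,1],-1.])
    R=E[:3,:3];o=-R.T@E[:3,3];w=R.T@d
    t=(z-o[2])/w[2] if z is not None else r["range_z"][int(v),int(u)]
    return o+t*w
def proj(r,p):
    K=np.array(r["camera_matrix"]);E=np.array(r["extrinsics"])
    c=E[:3,:3]@np.array(p)+E[:3,3]; return K[0,0]*c[0]/-c[2]+K[0,2], K[1,1]*-c[1]/-c[2]+K[1,2]
def cloud(r):
    K=np.array(r["camera_matrix"]);E=np.array(r["extrinsics"])
    v,u=np.mgrid[0:400,0:640];d=r["range_z"]
    c=np.stack([(u-K[0,2])/K[0,0]*d,-(v-K[1,2])/K[1,1]*d,-d],-1)
    return (c-E[:3,3])@E[:3,:3]
E
python3 - <<'E'
from h import *
import pickle
print(env.get_state())
a={n:cam(n) for n in("top","scene")}
pickle.dump(a,open("a.pkl","wb"))
for n in a: cv2.imwrite(f"pics/{n}0.png",a[n]["frame"]); print(a[n]["camera_matrix"],a[n]["extrinsics"])
E
```

```text
{'time_s': 0.0, 'qpos': array([-1.36600963e+00,  3.20340879e-01,  1.56571802e+00,  1.43392169e-05,
        1.25739654e+00, -2.00256156e-02]), 'qd': array([ 6.93147704e-04, -9.77606644e-04, -2.13995333e-03,  7.59955974e-05,
       -5.24223078e-04, -8.06371063e-04]), 'tau': array([ 5.50022614e-04, -4.15523386e+01, -2.34162122e+01, -3.52132429e-05,
        8.23548529e-03, -2.47364608e-05]), 'eef_pos': array([ 0.12805901, -0.55998852,  0.19583906]), 'ee_rot': array([-9.28048505e-04,  9.93688895e-01,  1.12167342e-01, -7.91308250e-05]), 'wrist_force': array([-0.39887913,  0.74454428, -0.12341839]), 'ft_torque': array([0.04466729, 0.01421451, 0.01859417]), 'gripper_force': 0.0, 'finger_gap': 0.08538925328049703}
[[484.66658162   0.         315.37209073]
 [  0.         484.66658162 195.06366109]
 [  0.           0.           1.        ]] [[-0.02168358 -0.99627578  0.08345294  0.03722305]
 [ 0.9875636  -0.008343    0.15699848 -0.49201228]
 [-0.15571753  0.08581937  0.98406661 -1.69187211]
 [ 0.          0.          0.          1.        ]]
[[455.18425978   0.         318.70101784]
 [  0.         455.18425978 202.12620009]
 [  0.           0.           1.        ]] [[-0.51366504 -0.85784891 -0.0156036   0.30115429]
 [ 0.42336788 -0.26923949  0.86502586 -0.2883539 ]
 [-0.7462626   0.43772748  0.50148459 -1.02547089]
 [ 0.          0.          0.          1.        ]]
```

View pics/top0.png

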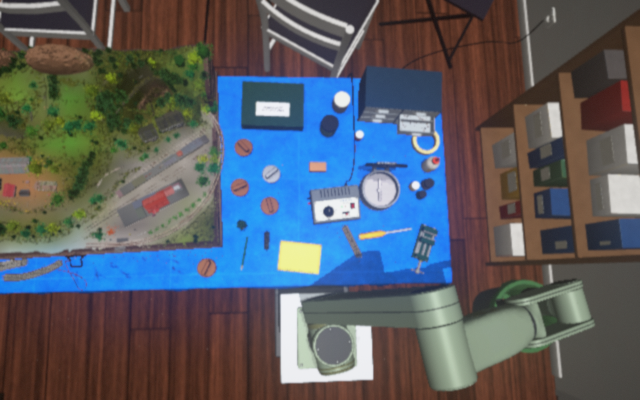

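View pics/scene0.png

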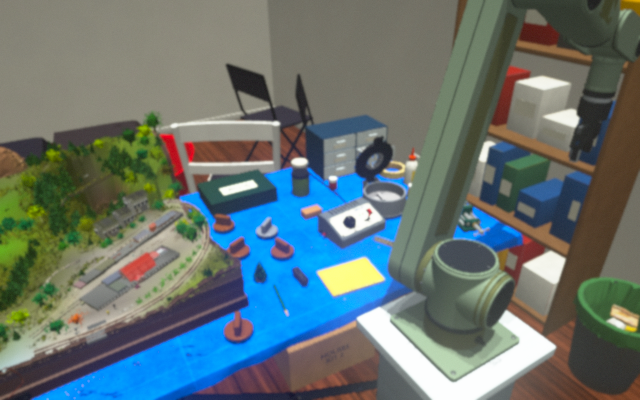

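The only grey cap is at top-image (271,173). The brown look-alikes are at (243,147), (239,187), (269,205) and (206,267). The grinder bowl is at (380,190), with its lid standing edge-on near (386,165). I'll confirm in an enlarged crop and measure.

```bash
python3 - <<'E'
from h import *
import pickle
a=pickle.load(open("a.pkl","rb"));r=a["top"]
c=cv2.resize(r["frame"][110:230,230:430],None,fx=4,fy=4,interpolation=cv2.INTER_CUBIC)
cv2.imwrite("pics/crop1.png",c)
P=cloud(r);S=cloud(a["scene"])
for C,n in((P,"top"),(S,"scene")):
    x,y,z=C[...,0],C[...,1],C[...,2]
    # cap
    c0=world(a["top"],271,173,0.04)
    m=(np.hypot(x-c0[0],y-c0[1])<.06)&(z>.006)&(z<.06)
    q=C[m]; hi=q[q[:,2]>.03]; 
    print(n,"cap guess",c0.round(3),len(q),q[:,:2].mean(0).round(4),"bar",len(hi),hi.mean(0).round(4) if len(hi) else 0,q[:,2].max())
    if len(hi)>5:
        w,v=np.linalg.eigh(np.cov(hi[:,:2].T)); print("bar dir",np.degrees(np.arctan2(v[1,1],v[0,1])),np.sqrt(w))
    g=world(a["top"],380,190,.066)
    m=(np.hypot(x-g[0],y-g[1])<.1)&(z>.058)&(z<.072)
    q=C[m]; 
    print("grinder guess",g.round(3),len(q))
    if len(q)>10:
        A=np.c_[2*q[:,:2],np.ones(len(q))];s=np.linalg.lstsq(A,(q[:,:2]**2).sum(1),rcond=None)[0];print("circle",s[:2],np.sqrt(s[2]+s[0]**2+s[1]**2))
    m=(np.hypot(x-g[0]-.08,y-g[1])<.12)&(z>.09)&(z<.3)
    q=C[m];print("lid pts",len(q),q.min(0).round(3),q.max(0).round(3),q.mean(0).round(3))
    if len(q)>20:
        w,v=np.linalg.eigh(np.cov(q.T));print("lid normal",v[:,0].round(3),np.sqrt(w))
E
```

```text
top cap guess [0.573 0.187 0.04 ] 275 [0.5729 0.1882] bar 62 [0.5733 0.1869 0.0444] 0.056720716341764364
bar dir 129.48086612809075 [0.00442931 0.0146714 ]
grinder guess [ 0.504 -0.199  0.066] 344
circle [ 0.50898501 -0.18996747] 0.07088617576695619
lid pts 193 [ 0.55  -0.272  0.113] [ 0.594 -0.132  0.244] [ 0.568 -0.192  0.192]
lid normal [ 0.95  -0.012  0.313] [0.00377863 0.02915457 0.03757912]
scene cap guess [0.573 0.187 0.04 ] 278 [0.5676 0.192 ] bar 80 [0.5702 0.1919 0.0407] 0.04769876887474147
bar dir 126.7859312230782 [0.00395891 0.01509077]
grinder guess [ 0.504 -0.199  0.066] 336
circle [ 0.51361465 -0.19046877] 0.07046458439013982
lid pts 973 [ 0.549 -0.277  0.09 ] [ 0.596 -0.13   0.235] [ 0.571 -0.199  0.156]
lid normal [ 0.969 -0.036  0.243] [0.00335243 0.03730974 0.03924098]
```

View pics/crop1.png

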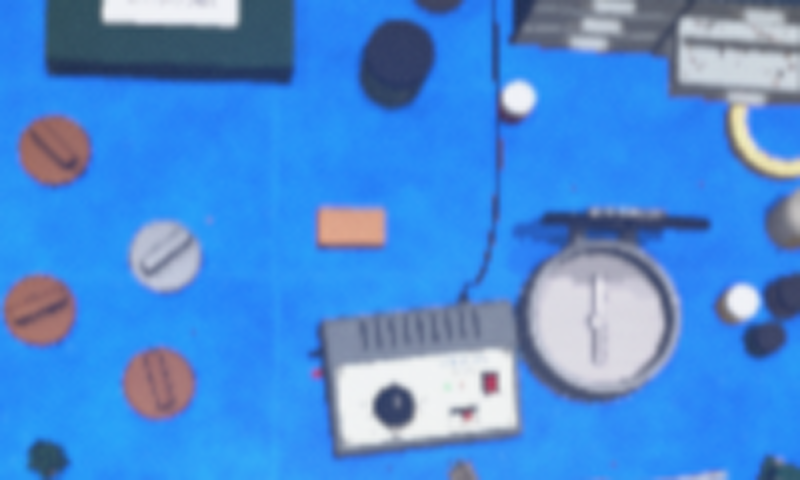

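The crop confirms it: the grey cap is at crop (165,257), its bar running up to the right, with four brown look-alikes around it. The grinder bowl is at crop (600,320), with the lid behind it at y≈220.

```bash
python3 - <<'E'
from h import *
import pickle
a=pickle.load(open("a.pkl","rb"))
for n in a:
    C=cloud(a[n]);x,y,z=C[...,0],C[...,1],C[...,2]
    m=(x>.61)&(x<.72)&(y>-.27)&(y<-.1)&(z>.03);q=C[m];print(n,len(q),q[:,0].min() if len(q) else 0,q[:,2].max() if len(q) else 0)
    # tab: highest lid points
    m=(x>.5)&(x<.62)&(y>-.3)&(y<-.1)&(z>.09);q=C[m];t=q[q[:,2]>.22];print("top pts",len(t),t.mean(0),t.max(0))
    lw=q[(q[:,2]>.1)&(q[:,2]<.2)];print(np.polyfit(lw[:,2],lw[:,0],1))
hx=.593
p0=None
for th in(1.29,1.1,.9,.7,.5,.3,.15,0):
    c=np.array([-np.cos(th),np.sin(th)])*.155+.011*np.array([np.sin(th),np.cos(th)])
    print(th,(hx+c[0]+.0145).round(3),(.066+c[1]).round(3))
E
```

```text
top 43 0.7006064482945032 0.09733324280282443
top pts 33 [ 0.55484822 -0.20178988  0.23218045] [ 0.55972971 -0.18616777  0.24372055]
[-0.32759202  0.63074259]
scene 34 0.698113502087271 0.04336093991381065
top pts 41 [ 0.55421918 -0.19940254  0.22782483] [ 0.56275079 -0.18105122  0.23471718]
[-0.25690637  0.61058271]
1.29 0.575 0.218
1.1 0.547 0.209
0.9 0.52 0.194
0.7 0.496 0.174
0.5 0.477 0.15
0.3 0.463 0.122
0.15 0.456 0.1
0 0.452 0.077
```

Call:
carry_out --travel '[[0,0,-0.3],[0,0,-0.3],[0,0,-0.3],[0,0,-0.3],[0,0,0],[0,0,0],[0,0,0],[0,0,0],[0,0,0],[0,0,0],[0,0,0],[0,0,0]]' --rotation '[[0,0,0],[0,0,-0.071],[0,0,-0.078],[0,0,-0.078],[0,0,-0.078],[0,0,-0.078],[0,0,-0.078],[0,0,-0.078],[0,0,-0.078],[0,0,-0.078],[0,0,-0.078],[0,0,-0.078]]' --gripper '[[1],[1],[1],[1],[1],[1],[1],[1],[1],[1],[1],[1]]'

```text
validation failed for argument at $.gr...
```

Call:
carry_out --travel '[[0,0,-0.3],[0,0,-0.3],[0,0,-0.3],[0,0,-0.3],[0,0,0],[0,0,0],[0,0,0],[0,0,0],[0,0,0],[0,0,0],[0,0,0],[0,0,0]]' --rotation '[[0,0,0],[0,0,-0.071],[0,0,-0.078],[0,0,-0.078],[0,0,-0.078],[0,0,-0.078],[0,0,-0.078],[0,0,-0.078],[0,0,-0.078],[0,0,-0.078],[0,0,-0.078],[0,0,-0.078]]' --gripper '[1,1,1,1,1,1,1,1,1,1,1,1]'

```text
time_s: 1.1
eef_pos: [0.1281, -0.5603, 0.3162]
ee_rot: [-0.0, 0.708, 0.706, 0.0]
wrist_force: [-0.4, -0.3, 0.5]
finger_gap: 0.0001
gripper_force: 0.0
```

Call:
carry_out --travel '[[0.18,0.25,0],[0.18,0.25,0],[0.18,0.25,0],[0.18,0.25,0],[0.18,0.25,0],[0.18,0.25,0],[0.18,0.25,0],[0.18,0.25,0],[0.18,0.25,0],[0.18,0.25,0],[0.18,0.25,0],[0.18,0.25,0]]' --rotation '[[0,0,0],[0,0,0],[0,0,0],[0,0,0],[0,0,0],[0,0,0],[0,0,0],[0,0,0],[0,0,0],[0,0,0],[0,0,0],[0,0,0]]' --gripper '[1,1,1,1,1,1,1,1,1,1,1,1]'

```text
time_s: 2.1
eef_pos: [0.4311, -0.3461, 0.3163]
ee_rot: [-0.0, 0.71, 0.704, -0.0]
wrist_force: [-0.3, -1.0, 0.4]
finger_gap: -0.0001
gripper_force: 0.0
```

Call:
carry_out --travel '[[0.18,0.25,0],[0.18,0.25,0],[0.18,0.25,0],[0.18,0.25,0],[0.18,0.25,0],[0.18,0.25,0],[0.18,0.25,0],[0.18,0.25,0],[0,0,0],[0,0,0],[0,0,0]]' --rotation '[[0,0,0],[0,0,0],[0,0,0],[0,0,0],[0,0,0],[0,0,0],[0,0,0],[0,0,0],[0,0,0],[0,0,0],[0,0,0]]' --gripper '[1,1,1,1,1,1,1,1,1,1,1]'

```text
time_s: 3.02
eef_pos: [0.631, -0.2054, 0.3161]
ee_rot: [-0.001, 0.71, 0.704, -0.001]
wrist_force: [-0.8, -0.5, -1.0]
finger_gap: -0.0002
gripper_force: 0.0
```

Call:
carry_out --travel '[[0.05,0,0.25],[0,0,0.25],[0,0,0.25],[0,0,0.24],[0,0,0],[0,-0.12,0],[0,-0.12,0],[0,-0.12,0],[0,-0.12,0],[0,0,0]]' --rotation '[[0,0,0],[0,0,0],[0,0,0],[0,0,0],[0,0,0],[0,0,0],[0,0,0],[0,0,0],[0,0,0],[0,0,0]]' --gripper '[1,1,1,1,1,1,1,1,1,1]'

```text
time_s: 3.85
eef_pos: [0.5816, -0.2008, 0.2201]
ee_rot: [0.001, 0.711, 0.703, 0.0]
wrist_force: [-0.7, -0.1, 1.1]
finger_gap: -0.0001
gripper_force: 0.0
```

Call:
carry_out --travel '[[0,-0.12,0.02],[0,-0.12,0.03],[0,-0.12,0.05],[0,-0.09,0.04],[0,-0.09,0.06],[0,-0.09,0.06],[0,0,0]]' --rotation '[[0,0,0],[0,0,0],[0,0,0],[0,0,0],[0,0,0],[0,0,0],[0,0,0]]' --gripper '[1,1,1,1,1,1,1]'

```text
time_s: 4.43
eef_pos: [0.5191, -0.1995, 0.192]
ee_rot: [-0.0, 0.711, 0.703, -0.0]
wrist_force: [0.1, 0.3, -1.5]
finger_gap: 0.0001
gripper_force: 0.0
```

Call:
carry_out --travel '[[0,-0.115,0.09],[0,-0.115,0.09],[0,-0.095,0.12],[0,-0.095,0.12],[0,-0.07,0.14],[0,-0.07,0.14],[0,-0.035,0.11],[0,-0.035,0.11],[0,0,0]]' --rotation '[[0,0,0],[0,0,0],[0,0,0],[0,0,0],[0,0,0],[0,0,0],[0,0,0],[0,0,0],[0,0,0]]' --gripper '[1,1,1,1,1,1,1,1,1]'

```text
time_s: 5.18
eef_pos: [0.4568, -0.1986, 0.0989]
ee_rot: [-0.001, 0.711, 0.704, -0.0]
wrist_force: [-0.4, -0.4, 0.1]
finger_gap: -0.0003
gripper_force: 0.0
```

Call:
carry_out --travel '[[0,-0.02,0.1],[0,-0.02,0.1],[0,0,0.04],[0,0,0]]' --rotation '[[0,0,0],[0,0,0],[0,0,0],[0,0,0]]' --gripper '[1,1,1,1]'

```text
time_s: 5.52
eef_pos: [0.4542, -0.1988, 0.0759]
ee_rot: [0.0, 0.71, 0.704, 0.0]
wrist_force: [-0.2, -0.5, -0.4]
finger_gap: 0.0002
gripper_force: 0.0
```

Call:
carry_out --travel '[[0,0,0.03],[0,0,0.03],[0,0,0]]' --rotation '[[0,0,0],[0,0,0],[0,0,0]]' --gripper '[1,1,1]'

```text
time_s: 5.77
eef_pos: [0.4538, -0.1986, 0.0697]
ee_rot: [0.0, 0.71, 0.704, 0.0]
wrist_force: [-0.0, 0.4, 1.5]
finger_gap: -0.0001
gripper_force: 0.0
```

```bash
python3 - <<'E'
from h import *
s=cam("scene");w=cam("wrist")
cv2.imwrite("pics/s1.png",np.vstack([cv2.resize(s["frame"][120:270,300:500],(500,375),interpolation=cv2.INTER_CUBIC),cv2.resize(w["frame"],(500,220))]))
E
```

```text
(no output)
```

View pics/s1.png

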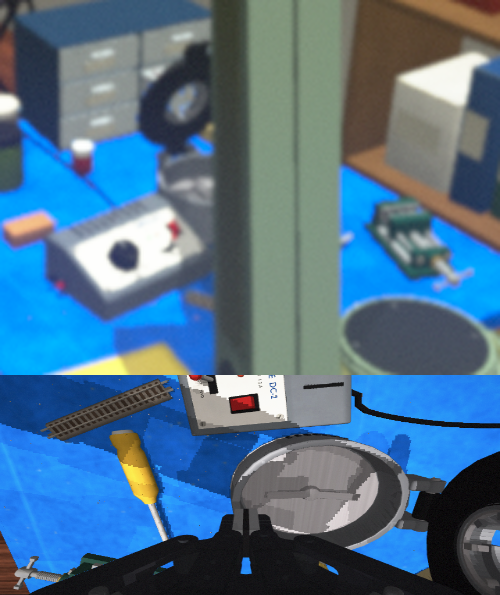

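The lid still stands open, at wrist (480,540) and crop (185,100), and the fingertips are at the front of the bowl at wrist (240,500). The push missed it. I'll measure the lid plane again.

```bash
python3 - <<'E'
from h import *
import pickle
a=pickle.load(open("a.pkl","rb"))
L=[("scene0",a["scene"]),("top0",a["top"])]+[(n,cam(n)) for n in("scene","wrist","top")]
pickle.dump(dict(L[2:]),open("b.pkl","wb"))
for n,r in L:
    C=cloud(r);x,y,z=C[...,0],C[...,1],C[...,2]
    f=r["frame"].astype(int);dark=f.max(-1)<90
    m=(x>.53)&(x<.72)&(y>-.3)&(y<-.1)&(z>.08)&(z<.26)&(r["range_z"]>0)
    q=C[m];print(n,len(q))
    for lo in np.arange(.08,.26,.02):
        s=q[(q[:,2]>lo)&(q[:,2]<lo+.02)]
        if len(s)>3: print("  z%.2f n%d x %.3f..%.3f med %.3f  y %.3f..%.3f"%(lo,len(s),s[:,0].min(),s[:,0].max(),np.median(s[:,0]),s[:,1].min(),s[:,1].max()))
    if n.startswith("wr"):
        for p in((.454,-.199,.07),(.58,-.2,.2),(.593,-.2,.066)): print(p,proj(r,p))
E
```

```text
scene0 1017
  z0.08 n102 x 0.579..0.708 med 0.586  y -0.293..-0.153
  z0.10 n153 x 0.574..0.596 med 0.581  y -0.266..-0.137
  z0.12 n175 x 0.568..0.595 med 0.578  y -0.277..-0.131
  z0.14 n131 x 0.564..0.589 med 0.571  y -0.275..-0.130
  z0.16 n166 x 0.558..0.580 med 0.566  y -0.269..-0.132
  z0.18 n155 x 0.554..0.574 med 0.561  y -0.260..-0.141
  z0.20 n94 x 0.552..0.568 med 0.557  y -0.244..-0.159
  z0.22 n41 x 0.549..0.563 med 0.554  y -0.218..-0.181
top0 220
  z0.08 n19 x 0.708..0.719 med 0.710  y -0.300..-0.267
  z0.10 n11 x 0.591..0.714 med 0.710  y -0.297..-0.170
  z0.12 n7 x 0.582..0.593 med 0.589  y -0.264..-0.135
  z0.14 n19 x 0.568..0.588 med 0.580  y -0.251..-0.132
  z0.16 n33 x 0.566..0.584 med 0.577  y -0.272..-0.136
  z0.18 n40 x 0.559..0.576 med 0.568  y -0.268..-0.142
  z0.20 n58 x 0.555..0.569 med 0.562  y -0.252..-0.155
  z0.22 n31 x 0.551..0.560 med 0.555  y -0.220..-0.186
scene 829
  z0.08 n104 x 0.581..0.709 med 0.586  y -0.295..-0.149
  z0.10 n140 x 0.574..0.593 med 0.582  y -0.249..-0.138
  z0.12 n131 x 0.569..0.591 med 0.579  y -0.244..-0.132
  z0.14 n89 x 0.
[... 499 characters left out ...]
4
(0.454, -0.199, 0.07) (np.float64(314.2065719810621), np.float64(232.0845594245989))
(0.58, -0.2, 0.2) (np.float64(930.1663048413399), np.float64(481.36015079041505))
(0.593, -0.2, 0.066) (np.float64(546.4257091165258), np.float64(228.86352039645033))
top 212
  z0.08 n17 x 0.707..0.720 med 0.710  y -0.297..-0.268
  z0.10 n14 x 0.591..0.719 med 0.709  y -0.296..-0.174
  z0.12 n6 x 0.584..0.594 med 0.589  y -0.264..-0.136
  z0.14 n18 x 0.567..0.588 med 0.582  y -0.251..-0.132
  z0.16 n37 x 0.563..0.584 med 0.577  y -0.272..-0.133
  z0.18 n41 x 0.559..0.580 med 0.569  y -0.265..-0.142
  z0.20 n51 x 0.554..0.568 med 0.563  y -0.248..-0.155
  z0.22 n28 x 0.551..0.560 med 0.555  y -0.216..-0.183
```

Call:
carry_out --travel '[[0,0,-0.25],[0,0,-0.35],[0,0,-0.35],[0,0,-0.35],[0,0,-0.2],[0,0.3,0],[0,0.3,0],[0,0.35,0],[0,0.35,0],[0,0.35,0],[0,0.1,0],[0,0,0]]' --rotation '[[0,0,0],[0,0,0],[0,0,0],[0,0,0],[0,0,0],[0,0,0],[0,0,0],[0,0,0],[0,0,0],[0,0,0],[0,0,0],[0,0,0]]' --gripper '[1,1,1,1,1,1,1,1,1,1,1,1]'

```text
time_s: 7.02
eef_pos: [0.6309, -0.1998, 0.2183]
ee_rot: [-0.0, 0.71, 0.704, 0.0]
wrist_force: [-1.2, 0.3, 0.6]
finger_gap: -0.0001
gripper_force: 0.0
```

Call:
carry_out --travel '[[0,0,0.25],[0,0,0.25],[0,0,0.25],[0,0,0.25],[0,-0.2,0],[0,-0.2,0],[0,-0.1,0],[0,0,0]]' --rotation '[[0,0,0],[0,0,0],[0,0,0],[0,0,0],[0,0,0],[0,0,0],[0,0,0],[0,0,0]]' --gripper '[1,1,1,1,1,1,1,1]'

```text
time_s: 7.68
eef_pos: [0.5761, -0.1997, 0.1205]
ee_rot: [-0.0, 0.711, 0.703, -0.0]
wrist_force: [-0.1, -1.0, -0.1]
finger_gap: -0.0
gripper_force: 0.0
```

Call:
carry_out --travel '[[0,-0.1,0],[0,-0.1,0.01],[0,-0.1,0.02],[0,0,0]]' --rotation '[[0,0,0],[0,0,0],[0,0,0],[0,0,0]]' --gripper '[1,1,1,1]'

```text
time_s: 8.02
eef_pos: [0.5468, -0.1994, 0.1169]
ee_rot: [-0.0, 0.71, 0.704, -0.0]
wrist_force: [-0.0, 0.5, -0.6]
finger_gap: 0.0
gripper_force: 0.1
```

```bash
python3 - <<'E'
from h import *
s=cam("scene");w=cam("wrist")
cv2.imwrite("pics/s2.png",np.vstack([cv2.resize(s["frame"][120:270,300:500],(500,375),interpolation=cv2.INTER_CUBIC),cv2.resize(w["frame"],(500,220))]))
E
```

```text
(no output)
```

View pics/s2.png

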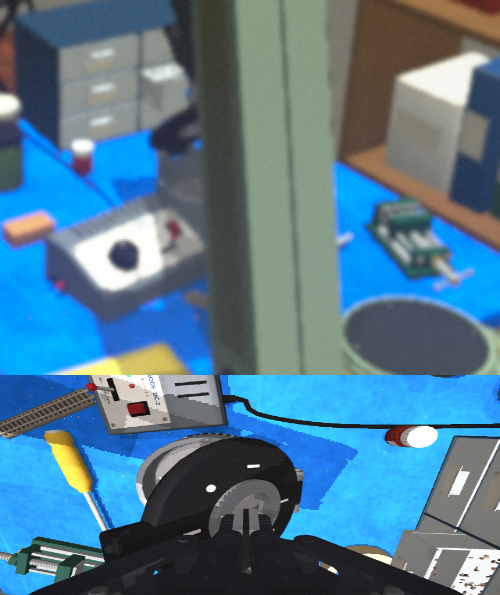

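Now the lid has swung part way: its upper face with the ribs is at wrist (240,490), and the fingers are at the collar (245,520), closer to the hinge than I wanted. I'll measure the angle.

```bash
python3 - <<'E'
from h import *
for n in("wrist","scene","top"):
    r=cam(n);C=cloud(r);x,y,z=C[...,0],C[...,1],C[...,2]
    v,u=np.mgrid[0:400,0:640]
    m=(x>.42)&(x<.62)&(y>-.29)&(y<-.12)&(z>.075)&(z<.3)&(r["range_z"]>0)
    if n=="wrist": m&=(v<260)&~((u>270)&(u<360)&(v>200))&(x<.6)
    q=C[m];print(n,len(q),q.min(0).round(3),q.max(0).round(3))
    for lo in np.arange(.08,.26,.02):
        s=q[(q[:,2]>lo)&(q[:,2]<lo+.02)]
        if len(s)>3: print("  z%.2f n%d x %.3f..%.3f med %.3f y %.3f..%.3f"%(lo,len(s),s[:,0].min(),s[:,0].max(),np.median(s[:,0]),s[:,1].min(),s[:,1].max()))
E
```

```text
wrist 17626 [ 0.496 -0.234  0.075] [ 0.597 -0.131  0.186]
  z0.08 n1500 x 0.578..0.593 med 0.584 y -0.234..-0.152
  z0.10 n1750 x 0.557..0.580 med 0.571 y -0.224..-0.134
  z0.12 n2792 x 0.536..0.568 med 0.554 y -0.179..-0.131
  z0.14 n3979 x 0.516..0.552 med 0.536 y -0.195..-0.132
  z0.16 n6480 x 0.496..0.530 med 0.518 y -0.195..-0.141
  z0.18 n1031 x 0.497..0.512 med 0.506 y -0.184..-0.165
scene 574 [ 0.501 -0.225  0.076] [ 0.607 -0.129  0.3  ]
  z0.08 n42 x 0.562..0.578 med 0.570 y -0.223..-0.142
  z0.10 n68 x 0.547..0.570 med 0.557 y -0.215..-0.132
  z0.12 n47 x 0.527..0.559 med 0.539 y -0.178..-0.129
  z0.14 n59 x 0.511..0.553 med 0.523 y -0.190..-0.132
  z0.16 n63 x 0.501..0.565 med 0.516 y -0.196..-0.140
  z0.18 n30 x 0.537..0.580 med 0.552 y -0.193..-0.183
  z0.20 n56 x 0.533..0.592 med 0.564 y -0.198..-0.179
  z0.22 n72 x 0.538..0.607 med 0.585 y -0.198..-0.177
  z0.24 n57 x 0.538..0.606 med 0.559 y -0.196..-0.176
top 307 [ 0.446 -0.271  0.078] [ 0.606 -0.132  0.298]
  z0.08 n35 x 0.573..0.592 med 0.582 y -0.210..-0.160
  z0.10 n52 x 0.552..0.577 med 0.568 y -0.271..-0.141
  z0.12 n66 x 0.537..0.565 med 0.553 y -0.271..-0.132
  z0.14 n81 x 0.513..0.551 med 0.535 y -0.270..-0.132
  z0.16 n53 x 0.499..0.533 med 0.517 y -0.183..-0.140
  z0.18 n7 x 0.501..0.512 med 0.505 y -0.174..-0.157
```

Call:
carry_out --travel '[[0,0.15,-0.2],[0,0,-0.35],[0,0,-0.38],[0,-0.2,0],[0,0,0.16],[0,-0.1,0.16],[0,0,0]]' --rotation '[[0,0,0],[0,0,0],[0,0,0],[0,0,0],[0,0,0],[0,0,0],[0,0,0]]' --gripper '[1,1,1,1,1,1,1]'

```text
time_s: 8.85
eef_pos: [0.5304, -0.1983, 0.175]
ee_rot: [-0.003, 0.71, 0.704, -0.002]
wrist_force: [-0.7, 0.2, 0.4]
finger_gap: 0.0003
gripper_force: 0.0
```

Call:
carry_out --travel '[[0,-0.11,0.07],[0,-0.1,0.08],[0,-0.09,0.1],[0,-0.09,0.12],[0,-0.06,0.12],[0,-0.06,0.12],[0,0,0]]' --rotation '[[0,0,0],[0,0,0],[0,0,0],[0,0,0],[0,0,0],[0,0,0],[0,0,0]]' --gripper '[1,1,1,1,1,1,1]'

```text
time_s: 9.43
eef_pos: [0.4812, -0.1984, 0.1154]
ee_rot: [-0.002, 0.71, 0.704, -0.001]
wrist_force: [-0.4, -0.1, 0.1]
finger_gap: -0.0001
gripper_force: 0.0
```

Call:
carry_out --travel '[[0,-0.03,0.1],[0,-0.03,0.1],[0,-0.02,0.1],[0,-0.02,0.1],[0,0,0]]' --rotation '[[0,0,0],[0,0,0],[0,0,0],[0,0,0],[0,0,0]]' --gripper '[1,1,1,1,1]'

```text
time_s: 9.85
eef_pos: [0.4726, -0.1986, 0.0761]
ee_rot: [-0.001, 0.71, 0.704, -0.0]
wrist_force: [0.0, -0.2, -0.1]
finger_gap: -0.0002
gripper_force: 0.0
```

Call:
carry_out --travel '[[0,0,0.04],[0,0,0.03],[0,0,0]]' --rotation '[[0,0,0],[0,0,0],[0,0,0]]' --gripper '[1,1,1]'

```text
time_s: 10.1
eef_pos: [0.4733, -0.199, 0.0699]
ee_rot: [0.0, 0.71, 0.704, 0.0]
wrist_force: [-0.5, -0.2, 0.1]
finger_gap: 0.0002
gripper_force: 0.1
```

```bash
cat > lid.py <<'E'
from h import *
for n in("wrist","scene","top"):
    r=cam(n);C=cloud(r);x,y,z=C[...,0],C[...,1],C[...,2]
    m=(x>.42)&(x<.6)&(y>-.275)&(y<-.125)&(z>.06)&(z<.3)&(r["range_z"]>0)
    q=C[m];print(n,len(q))
    for lo in np.arange(.42,.6,.02):
        s=q[(q[:,0]>lo)&(q[:,0]<lo+.02)]
        if len(s)>3: print("  x%.2f n%d z"%(lo,len(s)),np.percentile(s[:,2],[2,25,50,75]).round(4))
E
python3 lid.py
```

```text
wrist 79710
  x0.42 n8674 z [0.1125 0.1655 0.1769 0.1825]
  x0.44 n9473 z [0.1012 0.111  0.1582 0.1677]
  x0.46 n15177 z [0.0664 0.1079 0.151  0.1815]
  x0.48 n13325 z [0.0961 0.103  0.1472 0.1789]
  x0.50 n12785 z [0.0944 0.0992 0.1634 0.1758]
  x0.52 n8082 z [0.0828 0.0921 0.0951 0.1798]
  x0.54 n5972 z [0.0816 0.0857 0.0872 0.0892]
  x0.56 n4177 z [0.0797 0.0814 0.0826 0.0837]
  x0.58 n2045 z [0.0652 0.0705 0.0721 0.075 ]
scene 370
  x0.44 n4 z [0.0617 0.065  0.0828 0.1005]
  x0.46 n46 z [0.0605 0.0635 0.1004 0.1028]
  x0.48 n63 z [0.0608 0.0923 0.0984 0.1008]
  x0.50 n82 z [0.0624 0.0926 0.0959 0.1006]
  x0.52 n76 z [0.0612 0.0881 0.0915 0.117 ]
  x0.54 n50 z [0.0634 0.0829 0.0848 0.0876]
  x0.56 n34 z [0.0769 0.0787 0.0798 0.0815]
  x0.58 n15 z [0.0643 0.0673 0.0705 0.0723]
top 702
  x0.44 n45 z [0.0616 0.067  0.1029 0.1077]
  x0.46 n96 z [0.0618 0.1002 0.1056 0.1098]
  x0.48 n116 z [0.0633 0.0986 0.1021 0.1049]
  x0.50 n84 z [0.0689 0.0945 0.0983 0.1023]
  x0.52 n94 z [0.0736 0.0902 0.0933 0.0969]
  x0.54 n109 z [0.078  0.0842 0.0872 0.0904]
  x0.56 n88 z [0.0734 0.0793 0.0829 0.085 ]
  x0.58 n70 z [0.0625 0.069  0.0713 0.075 ]
```

```bash
python3 - <<'E'
from h import *
r=cam("wrist");s=env.get_state();print(s["eef_pos"],s["wrist_force"])
p=s["eef_pos"];C=cloud(r)
for dz in(0,.01,.02,.03,.05,.07): print(dz,proj(r,p+[0,0,dz]))
for v in range(200,400,12):
    print(v,[ (C[v,u].round(3).tolist()) for u in (300,314,328)])
cv2.imwrite("pics/w3.png",cv2.resize(r["frame"][150:400,120:520],(800,500),interpolation=cv2.INTER_CUBIC))
E
```

```text
[ 0.4729199  -0.19880809  0.07003237] [ 1.02826853 -0.98984193 -0.49780503]
0 (np.float64(313.7827430608364), np.float64(231.45384376504109))
0.01 (np.float64(313.74804603628166), np.float64(238.4813361723683))
0.02 (np.float64(313.7094824920542), np.float64(246.29194868844738))
0.03 (np.float64(313.66636798417267), np.float64(255.0243077501027))
0.05 (np.float64(313.5628324993009), np.float64(275.9942567057203))
0.07 (np.float64(313.42731056712375), np.float64(303.4427011075687))
200 [[0.467, -0.167, 0.109], [0.473, -0.168, 0.106], [0.48, -0.169, 0.105]]
212 [[0.467, -0.173, 0.108], [0.473, -0.174, 0.106], [0.48, -0.174, 0.105]]
224 [[0.467, -0.179, 0.107], [0.473, -0.18, 0.106], [0.48, -0.18, 0.105]]
236 [[0.467, -0.185, 0.107], [0.473, -0.186, 0.106], [0.48, -0.187, 0.104]]
248 [[0.467, -0.188, 0.114], [0.473, -0.189, 0.113], [0.479, -0.188, 0.114]]
260 [[0.467, -0.188, 0.126], [0.473, -0.189, 0.124], [0.479, -0.188, 0.125]]
272 [[0.468, -0.188, 0.135], [0.473, -0.188, 0.135], [0.479, -0.188, 0.135]]
284 [[0.468, -0.187, 0.146], [0.473, -0.189, 0.142], [0.478, -0.187, 0.145]]
296 [[0.469, -0.188, 0.152], [0.473, -0.195, 0.141], [0.478, -0.187, 0.152]]
308 [[0.469, -0.187, 0.159], [0.473, -0.2, 0.141], [0.478, -0.187, 0.159]]
320 [[0.469, -0.183, 0.17], [0.473, -0.204, 0.142], [0.477, -0.184, 0.169]]
332 [[0.469, -0.186, 0.171], [0.473, -0.24, 0.105], [0.477, -0.188, 0.17]]
344 [[0.469, -0.19, 0.172], [0.473, -0.248, 0.105], [0.477, -0.191, 0.17]]
356 [[0.469, -0.194, 0.172], [0.471, -0.356, -0.002], [0.477, -0.196, 0.17]]
368 [[0.47, -0.189, 0.181], [0.473, -0.188, 0.182], [0.477, -0.188, 0.182]]
380 [[0.47, -0.188, 0.185], [0.473, -0.188, 0.185], [0.477, -0.189, 0.185]]
392 [[0.47, -0.189, 0.188], [0.473, -0.189, 0.188], [0.476, -0.188, 0.189]]
```

View pics/w3.png

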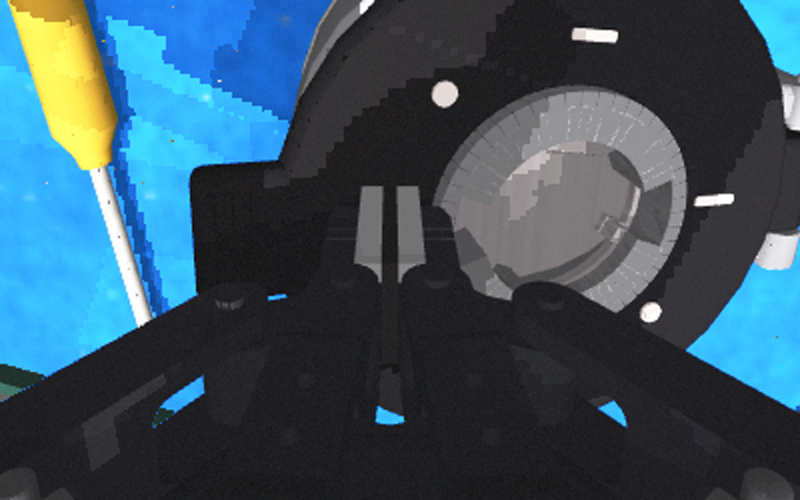

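The camera depth puts the fingertips at z≈0.107 m, while the reported TCP is at 0.070. The real tips are about 37 mm above the reported TCP, which explains why the first pass went over the tab. The lid is now about 0.25 rad open, so I'll press on.

Call:
carry_out --travel '[[0,0,0.08],[0,0,0.08],[0,0,0.08],[0,0,0.06],[0,0,0]]' --rotation '[[0,0,0],[0,0,0],[0,0,0],[0,0,0],[0,0,0]]' --gripper '[1,1,1,1,1]'

```text
time_s: 10.72
eef_pos: [0.4719, -0.1985, 0.0383]
ee_rot: [-0.001, 0.71, 0.704, -0.0]
wrist_force: [-0.8, 0.2, -0.0]
finger_gap: -0.0003
gripper_force: 0.0
```

Call:
carry_out --travel '[[0,0,0.03],[0,0,0.02],[0,0,0]]' --rotation '[[0,0,0],[0,0,0],[0,0,0]]' --gripper '[1,1,1]'

```text
time_s: 10.97
eef_pos: [0.4724, -0.1987, 0.0373]
ee_rot: [0.0, 0.71, 0.704, -0.0]
wrist_force: [-6.6, 1.5, 22.2]
finger_gap: -0.0003
gripper_force: 10.6
```

Call:
carry_out --travel '[[0,0,-0.25],[0,0,-0.35],[0,0,-0.35],[0,0,-0.35],[0,0,-0.3],[0.2,0.2,0],[0,0,0],[0,0,0]]' --rotation '[[0,0,0],[0,0,0],[0,0,0],[0,0,0],[0,0,0],[0,0,0],[0,0,0],[0,0,0]]' --gripper '[-1,-1,-1,-1,-1,-1,-1,-1]'

```text
time_s: 11.63
eef_pos: [0.493, -0.1783, 0.1945]
ee_rot: [-0.0, 0.71, 0.704, 0.0]
wrist_force: [-0.3, -1.4, -0.1]
finger_gap: 0.0855
gripper_force: 0.0
```

```bash
python3 - <<'E'
from h import *
import pickle
a={n:cam(n) for n in("wrist","top","scene")};pickle.dump(a,open("c.pkl","wb"))
for n in a:
    r=a[n];C=cloud(r);x,y,z=C[...,0],C[...,1],C[...,2]
    m=(np.hypot(x-.511,y+.2)<.06)&(z>.0795)&(z<.086);q=C[m]
    print(n,"collar",len(q),q.mean(0).round(4) if len(q) else 0)
    m=(np.hypot(x-.511,y+.2)<.066)&(np.hypot(x-.511,y+.2)>.04)&(z>.06)&(z<.1)
    q=C[m]
    if len(q)>10: print("plate fit z=a(x-.593)+b:",np.linalg.lstsq(np.c_[q[:,0]-.593,np.ones(len(q))],q[:,2],rcond=None)[0])
cv2.imwrite("pics/w4.png",a["wrist"]["frame"])
E
```

```text
wrist collar 2135 [ 0.5115 -0.2005  0.0811]
plate fit z=a(x-.593)+b: [-0.00064483  0.07613028]
top collar 108 [ 0.5149 -0.1732  0.0822]
plate fit z=a(x-.593)+b: [0.00759638 0.07717981]
scene collar 16 [ 0.5215 -0.1856  0.0805]
plate fit z=a(x-.593)+b: [-0.00199404  0.07419267]
```

View pics/w4.png

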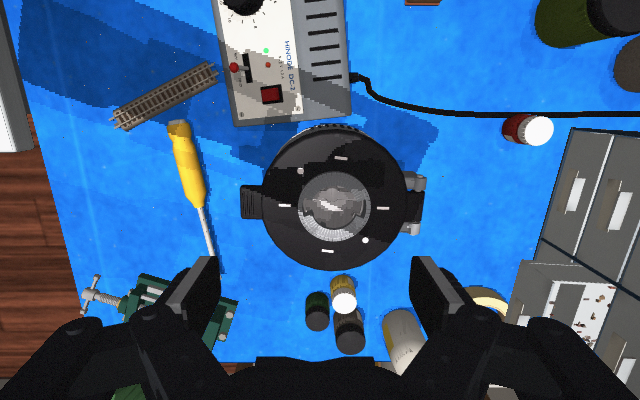

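The lid is shut. The notch ribs are at (284,205) and (383,208), the pips at (300,170) and (365,240), and the lock crossbars at (341,158) and (328,251). I'll compute the throat centre and yaw from these.

```bash
python3 - <<'E'
from h import *
import pickle
a=pickle.load(open("c.pkl","rb"));r=a["wrist"]
f=cv2.cvtColor(r["frame"],cv2.COLOR_BGR2GRAY)
C=cloud(r)
m=((f>190)&(np.hypot(C[...,0]-.511,C[...,1]+.2)<.066)&(np.hypot(C[...,0]-.511,C[...,1]+.2)>.037)).astype(np.uint8)
n,l,st,ce=cv2.connectedComponentsWithStats(m)
pts=[]
for i in range(1,n):
    if st[i,4]>8:
        w=world(r,*ce[i],z=.078);pts.append(w);print(ce[i].round(1),st[i,4],w.round(4))
m=(np.hypot(C[...,0]-.511,C[...,1]+.2)<.04)&(C[...,2]>.0795)&(C[...,2]<.086)
q=C[m][:,:2].astype(np.float32);print("collar",cv2.minEnclosingCircle(q), (q.max(0)+q.min(0))/2,q.max(0)-q.min(0))
# cap, refined from top+scene now
for n in("top","scene"):
    C=cloud(a[n]);m=(np.hypot(C[...,0]-.572,C[...,1]-.189)<.05)&(C[...,2]>.006)&(C[...,2]<.06)
    q=C[m];print(n,"cap",q.mean(0),(q.max(0)+q.min(0))/2)
E
```

```text
[283.9 205.1] 26 [ 0.4641 -0.2003  0.078 ]
[382.5 207.5] 24 [ 0.5579 -0.2034  0.078 ]
[365.  239.7] 26 [ 0.5425 -0.2367  0.078 ]
[327.2 250.6] 28 [ 0.5054 -0.2482  0.078 ]
collar ((0.5116772055625916, -0.2021235078573227), 0.034808460623025894) [ 0.5115472  -0.20224267] [0.0681307  0.06929886]
top cap [0.57163508 0.18767889 0.02254576] [0.57028887 0.19053121 0.03048574]
scene cap [0.56768769 0.19169519 0.02319242] [0.57287745 0.18996376 0.02771659]
```

Call:
carry_out --travel '[[0,0,0],[0,0,0],[0,0,0],[0,0,0],[0,0,0],[0,0,0],[0.3,0,-0.1],[0.35,0,0],[0.35,0,0],[0,0,0]]' --rotation '[[0,0,-0.07],[0,0,-0.07],[0,0,-0.07],[0,0,-0.07],[0,0,-0.07],[0,0,-0.07],[0,0,0],[0,0,0],[0,0,0],[0,0,0]]' --gripper '[-1,-1,-1,-1,-1,-1,-1,-1,-1,-1]'

```text
time_s: 12.62
eef_pos: [0.4271, -0.0961, 0.2038]
ee_rot: [-0.003, 0.443, 0.896, 0.0]
wrist_force: [-0.7, -0.3, -0.2]
finger_gap: 0.0854
gripper_force: 0.0
```

Call:
carry_out --travel '[[0.07,0.29,0],[0.07,0.29,0],[0.07,0.29,0],[0.07,0.29,0],[0.07,0.29,0],[0.07,0.29,0],[0.07,0.29,0],[0.07,0.29,0],[0.07,0.29,0],[0.07,0.29,0],[0,0,0]]' --rotation '[[0,0,0],[0,0,0],[0,0,0],[0,0,0],[0,0,0],[0,0,0],[0,0,0],[0,0,0],[0,0,0],[0,0,0],[0,0,0]]' --gripper '[-1,-1,-1,-1,-1,-1,-1,-1,-1,-1,-1]'

```text
time_s: 13.53
eef_pos: [0.6233, 0.1353, 0.2027]
ee_rot: [-0.0, 0.443, 0.897, 0.001]
wrist_force: [-0.6, -1.2, -0.3]
finger_gap: 0.0852
gripper_force: 0.0
```

```bash
python3 - <<'E'
from h import *
import pickle
r=cam("wrist");pickle.dump(r,open("d.pkl","wb"));s=env.get_state();print(s["eef_pos"],s["ee_rot"])
cv2.imwrite("pics/w5.png",r["frame"])
C=cloud(r);d=np.hypot(C[...,0]-.571,C[...,1]-.19);z=C[...,2]
q=C[(d<.05)&(z>.043)&(z<.052)]
(cx,cy),(w,h),an=cv2.minAreaRect(q[:,:2].astype(np.float32));print("bar",len(q),q.mean(0),cx,cy,w,h,an)
u,v=np.linalg.eigh(np.cov(q[:,:2].T));print(np.degrees(np.arctan2(v[1,1],v[0,1])))
q=C[(d<.05)&(z>.015)&(z<.021)];print("flange",cv2.minEnclosingCircle(q[:,:2].astype(np.float32)),q[:,2].mean())
E
```

```text
[0.62154232 0.13313803 0.20275304] [-7.68022998e-04  4.43222601e-01  8.96411039e-01 -6.20930136e-04]
bar 693 [0.57695675 0.18805705 0.04578834] 0.5773612260818481 0.18751496076583862 0.01385259535163641 0.048796024173498154 38.97376251220703
128.77003831393046
flange ((0.5774548053741455, 0.18712294101715088), 0.0331883579492569) 0.016344969385293534
```

View pics/w5.png

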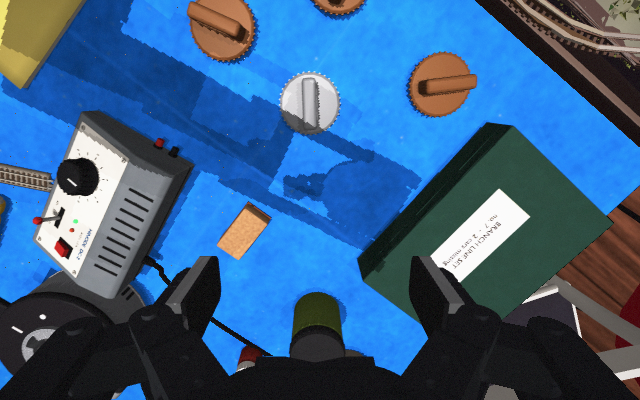

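The grey cap at (310,102), its bar standing vertically in the picture, lies between the brown ones at (223,28) and (440,85). It measures (0.577, 0.187), bar yaw 129°.

Call:
carry_out --travel '[[0.23,0,0],[0.23,-0.02,0],[0.23,0,0],[0,0,0],[0,0,0.35],[0,0,0.35],[0,0,0.35],[0,0,0],[0,0,0]]' --rotation '[[0,0,0],[0,0,0],[0,0,0],[0,0,-0.017],[0,0,0],[0,0,0],[0,0,0],[0,0,0],[0,0,0]]' --gripper '[-1,-1,-1,-1,-1,-1,-1,-1,-1]'

```text
time_s: 14.33
eef_pos: [0.5757, 0.1841, 0.0983]
ee_rot: [-0.002, 0.433, 0.902, -0.002]
wrist_force: [0.4, 0.2, 0.5]
finger_gap: 0.0853
gripper_force: 0.0
```

Call:
carry_out --travel '[[0.014,0.032,0.25],[0,0,0.25],[0,0,0.25],[0,0,0.25],[0,0,0.15],[0,0,0],[0,0,0]]' --rotation '[[0,0,0],[0,0,0],[0,0,0],[0,0,0],[0,0,0],[0,0,0],[0,0,0]]' --gripper '[-1,-1,-1,-1,-1,-1,-1]'

```text
time_s: 14.92
eef_pos: [0.5803, 0.1887, -0.0135]
ee_rot: [0.001, 0.432, 0.902, 0.001]
wrist_force: [-0.2, 0.2, -0.1]
finger_gap: 0.0853
gripper_force: 0.0
```

Call:
carry_out --travel '[[0.005,-0.03,0.03],[0,0,0],[0,0,0],[0,0,0],[0,0,0],[0,0,0],[0,0,0],[0,0,0]]' --rotation '[[0,0,0],[0,0,0],[0,0,0],[0,0,0],[0,0,0],[0,0,0],[0,0,0],[0,0,0]]' --gripper '[-1,-1,1,1,1,1,1,1]' --newtons 80

```text
time_s: 15.58
eef_pos: [0.5772, 0.1876, -0.0168]
ee_rot: [0.001, 0.432, 0.902, 0.001]
wrist_force: [-7.5, -4.1, 17.1]
finger_gap: 0.013
gripper_force: 77.4
```

Call:
carry_out --travel '[[0,0,-0.1],[0,0,-0.3],[0,0,-0.35],[0,0,-0.35],[0,0,-0.35],[0,0,-0.35],[0,0,0]]' --rotation '[[0,0,0],[0,0,0],[0,0,0],[0,0,0],[0,0,0],[0,0,0],[0,0,0]]' --gripper '[1,1,1,1,1,1,1]'

```text
time_s: 16.17
eef_pos: [0.5802, 0.1886, 0.1701]
ee_rot: [0.006, 0.432, 0.902, 0.005]
wrist_force: [1.2, -0.7, 0.4]
finger_gap: 0.013
gripper_force: 81.1
```

```bash
cat > w.py <<'E'
from h import *
import sys
r=cam("wrist");s=env.get_state();p=np.array(s["eef_pos"]);w,x,y,z=s["ee_rot"]
print(p.round(4),np.round(s["ee_rot"],4),s["finger_gap"],s["gripper_force"])
cv2.imwrite(sys.argv[1],r["frame"])
from scipy.spatial.transform import Rotation as Ro
R=Ro.from_quat([x,y,z,w]).as_matrix();print("yaw",np.degrees(np.arctan2(R[1,0],R[0,0])))
L=(cloud(r)-p)@R   # tool coords
d=np.hypot(L[...,0],L[...,1])
for lo in np.arange(-.06,.02,.004):
    m=(d<.05)&(L[...,2]>lo)&(L[...,2]<lo+.004)&(r["range_z"]>0);q=L[m]
    if len(q)>5: print("tz %.3f n%d x %.3f..%.3f y %.3f..%.3f"%(lo,len(q),q[:,0].min(),q[:,0].max(),q[:,1].min(),q[:,1].max()))
E
python3 w.py pics/w6.png
```

```text
[0.5785 0.1881 0.1665] [0.0035 0.432  0.9018 0.0031] 0.013373147402975686 81.0465290558659
yaw 128.80437299599447
tz -0.060 n380 x 0.005..0.024 y -0.019..0.021
tz -0.056 n350 x 0.004..0.025 y -0.019..0.021
tz -0.052 n319 x 0.005..0.024 y -0.019..0.021
tz -0.048 n268 x 0.005..0.025 y -0.018..0.021
tz -0.044 n151 x 0.005..0.024 y -0.016..0.018
tz -0.040 n3909 x -0.016..0.032 y -0.029..0.035
tz -0.036 n1846 x -0.018..0.033 y -0.032..0.035
tz -0.032 n21 x -0.007..0.032 y -0.032..0.034
```

View pics/w6.png

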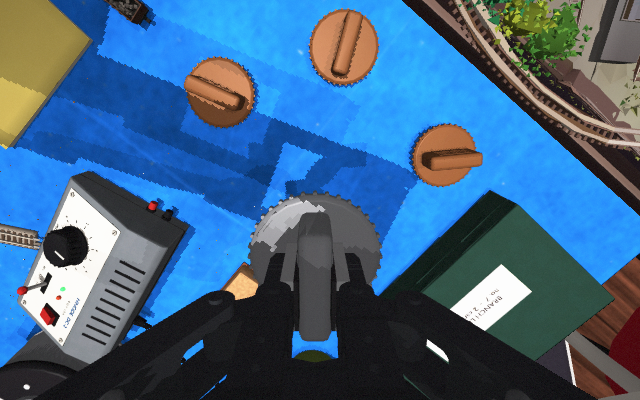

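The cap is held straight: bar in line with the fingers, flange centred on the TCP axis, and the arc at (315,240). Now to carry it over.

Call:
carry_out --travel '[[0,0,0],[0,0,0],[0,0,0],[0,0,0],[0,0,0],[0,0,0],[0,0,0],[0,0,0],[0,0,0]]' --rotation '[[0,0,-0.0685],[0,0,-0.0685],[0,0,-0.0685],[0,0,-0.0685],[0,0,-0.0685],[0,0,-0.0685],[0,0,-0.0685],[0,0,-0.0685],[0,0,0]]' --gripper '[1,1,1,1,1,1,1,1,1]'

```text
time_s: 16.97
eef_pos: [0.5751, 0.187, 0.16]
ee_rot: [-0.002, 0.016, 1.0, -0.001]
wrist_force: [-0.2, 0.3, -0.7]
finger_gap: 0.0128
gripper_force: 80.9
```

Call:
carry_out --travel '[[0.04,-0.3,0],[0.04,-0.3,0],[0.04,-0.3,0],[0.04,-0.3,0],[0.04,-0.3,0],[0.04,-0.3,0],[0.04,-0.3,0],[0.04,-0.3,0],[0.04,-0.3,0],[0.04,-0.3,0],[0.04,-0.3,0]]' --rotation '[[0,0,0],[0,0,0],[0,0,0],[0,0,0],[0,0,0],[0,0,0],[0,0,0],[0,0,0],[0,0,0],[0,0,0],[0,0,0]]' --gripper '[1,1,1,1,1,1,1,1,1,1,1]'

```text
time_s: 17.88
eef_pos: [0.5202, -0.1422, 0.1608]
ee_rot: [-0.001, 0.018, 1.0, 0.0]
wrist_force: [0.5, -0.4, -0.3]
finger_gap: 0.0129
gripper_force: 81.0
```

Call:
carry_out --travel '[[0.05,-0.3,0],[0.05,-0.3,0],[0,0,0],[0,0,0]]' --rotation '[[0,0,0],[0,0,0],[0,0,0],[0,0,0]]' --gripper '[1,1,1,1]'

```text
time_s: 18.22
eef_pos: [0.5084, -0.2016, 0.1608]
ee_rot: [-0.001, 0.019, 1.0, 0.0]
wrist_force: [-0.5, 0.4, -1.5]
finger_gap: 0.0126
gripper_force: 81.2
```

```bash
python3 w.py pics/w7.png | head -2; python3 -c "
from h import *
print(env.get_state()['qpos'])"
```

```text
[ 0.5087 -0.2006  0.1609] [-8.000e-04  1.800e-02  9.998e-01  6.000e-04] 0.012538555884422308 81.17014071049198
yaw 177.93683108368114
[-3.96971757e-01  3.02158623e-01  1.68449089e+00  5.62561822e-04
  1.15685500e+00 -1.93198483e+00]
```

Call:
carry_out --travel '[[-0.026,-0.013,0.28],[0,0,0.28],[0,0,0.24],[0,0,0],[0,0,0]]' --rotation '[[0,0,0],[0,0,0],[0,0,0],[0,0,0],[0,0,0]]' --gripper '[1,1,1,1,1]'

```text
time_s: 18.68
eef_pos: [0.5113, -0.2006, 0.0808]
ee_rot: [-0.002, 0.016, 1.0, 0.001]
wrist_force: [0.3, -0.3, -0.5]
finger_gap: 0.013
gripper_force: 81.0
```

```bash
python3 w.py pics/w7b.png; python3 - <<'E'
from h import *
r=cam("wrist");C=cloud(r);f=cv2.cvtColor(r["frame"],cv2.COLOR_BGR2GRAY)
d=np.hypot(C[...,0]-.5113,C[...,1]+.2019)
n,l,st,ce=cv2.connectedComponentsWithStats(((f>170)&(d<.07)&(d>.035)&(C[...,2]<.085)).astype(np.uint8))
for i in range(1,n):
    if st[i,4]>15: print(ce[i].round(1),st[i,4],world(r,*ce[i],z=.078).round(4))
E
```

```text
[ 0.5126 -0.2013  0.0823] [ 2.000e-04  1.610e-02  9.999e-01 -0.000e+00] 0.012718474830739228 81.01441380625147
yaw 178.15873934306586
tz -0.060 n768 x -0.024..0.027 y -0.020..0.020
tz -0.056 n394 x 0.007..0.026 y -0.020..0.020
tz -0.052 n358 x 0.007..0.027 y -0.020..0.020
tz -0.048 n331 x 0.007..0.027 y -0.020..0.020
tz -0.044 n276 x 0.007..0.027 y -0.020..0.020
tz -0.040 n183 x 0.007..0.027 y -0.018..0.018
tz -0.036 n1234 x -0.012..0.032 y -0.031..0.030
tz -0.032 n4505 x -0.016..0.035 y -0.033..0.033
tz -0.028 n64 x -0.004..0.034 y -0.033..0.033
tz -0.004 n63 x 0.009..0.035 y -0.032..0.029
tz 0.000 n1496 x -0.007..0.047 y -0.049..0.046
tz 0.004 n6795 x -0.035..0.050 y -0.050..0.050
tz 0.008 n12 x 0.014..0.044 y -0.029..0.044
tz 0.012 n18 x 0.021..0.026 y -0.010..0.008
[235.5 220.1] 75 [ 0.5054 -0.2487  0.078 ]
[391.6 228.9] 40 [ 0.5141 -0.1557  0.078 ]
```

View pics/w7b.png

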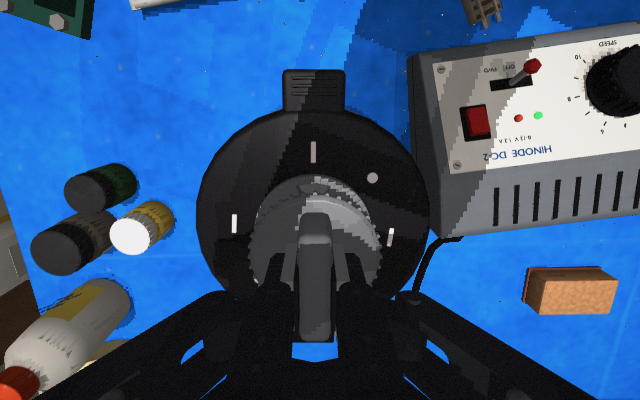

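The bar at (315,220) lines up with the notch and rib at (313,152), tab at the top, and the centres agree to about 1 mm. Lowering the cap.

Call:
carry_out --travel '[[0,0,0.08],[0,0,0.06],[0,0,0.05],[0,0,0]]' --rotation '[[0,0,0],[0,0,0],[0,0,0],[0,0,0]]' --gripper '[1,1,1,1]'

```text
time_s: 19.12
eef_pos: [0.5112, -0.2018, 0.0618]
ee_rot: [-0.001, 0.016, 1.0, 0.0]
wrist_force: [-0.4, -0.2, -0.7]
finger_gap: 0.0124
gripper_force: 81.0
```

Call:
carry_out --travel '[[0,0,0.04],[0,0,0.03],[0,0,0]]' --rotation '[[0,0,0],[0,0,0],[0,0,0]]' --gripper '[1,1,1]'

```text
time_s: 19.37
eef_pos: [0.5115, -0.202, 0.0551]
ee_rot: [-0.001, 0.016, 1.0, 0.0]
wrist_force: [-0.0, 0.4, -0.5]
finger_gap: 0.0132
gripper_force: 81.0
```

Call:
carry_out --travel '[[0,0,0.02],[0,0,0.01],[0,0,0]]' --rotation '[[0,0,0],[0,0,0],[0,0,0]]' --gripper '[1,1,1]'

```text
time_s: 19.62
eef_pos: [0.5121, -0.2022, 0.0532]
ee_rot: [0.0, 0.016, 1.0, -0.0]
wrist_force: [-0.7, -0.9, 2.7]
finger_gap: 0.0127
gripper_force: 81.5
```

Call:
carry_out --travel '[[0,0,0.015],[0,0,0]]' --rotation '[[0,0,0],[0,0,0]]' --gripper '[1,1]'

```text
time_s: 19.78
eef_pos: [0.5121, -0.2022, 0.0531]
ee_rot: [0.001, 0.016, 1.0, -0.0]
wrist_force: [-4.0, 1.3, 12.0]
finger_gap: 0.0131
gripper_force: 83.6
```

Home at the expected height, with 12 N. Turning clockwise about 46°.

Call:
carry_out --travel '[[0,0,0],[0,0,0],[0,0,0],[0,0,0],[0,0,0],[0,0,0],[0,0,0],[0,0,0],[0,0,0],[0,0,0],[0,0,0]]' --rotation '[[0,0,0],[0,0,0],[0,0,0.05],[0,0,0.05],[0,0,0.06],[0,0,0.06],[0,0,0.06],[0,0,0.06],[0,0,0.06],[0,0,0.05],[0,0,0]]' --gripper '[1,1,1,1,1,1,1,1,1,1,1]'

```text
time_s: 20.7
eef_pos: [0.5128, -0.2029, 0.0531]
ee_rot: [0.001, 0.362, 0.932, -0.0]
wrist_force: [-2.4, 0.9, 10.7]
finger_gap: 0.0128
gripper_force: 83.2
```

Call:
carry_out --travel '[[0,0,0],[0,0,0],[0,0,0],[0,0,0]]' --rotation '[[0,0,0.06],[0,0,0],[0,0,0],[0,0,0]]' --gripper '[1,1,1,1]'

```text
time_s: 21.03
eef_pos: [0.5127, -0.203, 0.0531]
ee_rot: [0.001, 0.405, 0.914, -0.0]
wrist_force: [-3.0, -1.0, 11.4]
finger_gap: 0.0128
gripper_force: 83.3
```

```bash
python3 w.py pics/w8.png; python3 -c "
from h import *
s=env.get_state();print(s['wrist_force'],s['ft_torque'])"
```

```text
[ 0.5126 -0.203   0.0531] [ 1.400e-03  4.050e-01  9.143e-01 -4.000e-04] 0.01287695810755336 83.25846620366065
yaw 132.22227005503845
tz -0.060 n466 x -0.022..0.025 y -0.020..0.020
tz -0.056 n373 x 0.005..0.025 y -0.020..0.020
tz -0.052 n353 x 0.005..0.025 y -0.020..0.020
tz -0.048 n308 x 0.005..0.025 y -0.020..0.020
tz -0.044 n267 x 0.006..0.025 y -0.019..0.019
tz -0.040 n133 x 0.005..0.025 y -0.018..0.017
tz -0.036 n4781 x -0.016..0.033 y -0.032..0.032
tz -0.032 n1639 x -0.017..0.036 y -0.034..0.034
tz -0.028 n1635 x -0.028..0.050 y -0.049..0.049
tz -0.024 n9321 x -0.030..0.050 y -0.050..0.050
[-1.8525711  -0.95407663 10.51762453] [-0.15731717  0.52101586 -0.10775647]
```

View pics/w8.png

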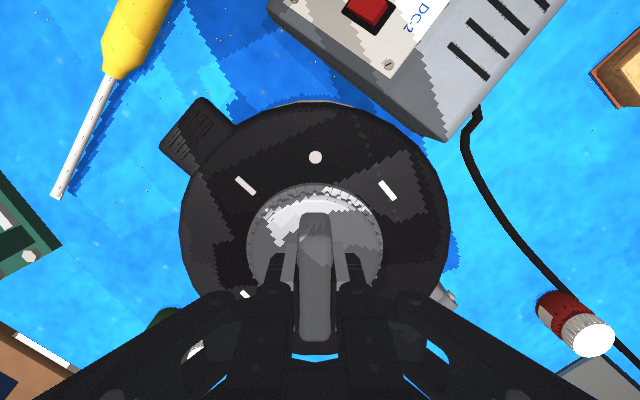

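The bar at (315,230) points at the pip at (315,157). The flange sits on the collar and the grip is firm, so I'm handing it in.

```bash
python3 -c "
from h import *
print(env.job_done())"
```

```text
the job is handed in; nothing more can be done
None
```

I handed the job in with the lid shut, the cap home and turned about 46° clockwise to the pip, and the gripper still holding it there; no verdict came back. The first push passed over the lid because the real fingertips sit about 37 mm behind the reported TCP. I corrected for that, and the lid shut on a later push.

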